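Offer up a lid to its jar on the banding wheel

ROBOT

A 6-joint arm with a two-finger parallel gripper is mounted at the origin on the work surface. World frame = base frame: x ahead of the robot, y to its left, z up, the work surface at z = 0. Lengths are in mm, angles in degrees, forces in N, time in s.
With the tool pointing down it reaches from about 325 to 925 mm from the base axis. Payload 3.1 kg.
Tool frame: the origin (TCP) lies at the very end of the fingers, on their centre line; the grasp point (between the pads) lies grasp_offset behind it (grasp_offset is the distance from the TCP to the grasp point, in mm); z points along the fingers, x is the direction in which the jaws open and shut, and the axes are right-handed (so a half turn about z gives the same grasp; the last joint's range is limited). The gripper opens to 85 mm and grips with 20 to 120 N. Pads are 22 mm wide; open, the fingers measure 114 mm over their backs; the gripper's body (76 mm by 85 mm) begins 54 mm behind the grasp point. The pads swing forward as they close: fully open they stand 13 mm farther back than shut.
Start: joints at [-72.433, 12.427, 92.441, -0, 75.132, -6.429], TCP at [254.187, -570.989, 231.3] pointing down, gripper open.
Joint ranges: [-157.48, 157.48], [-44.54, 120.13], [17.64, 146.25], [-64.5, 244.5], [7.68, 150.69], [-147.95, 147.95]. Speed limits (degrees/s): [159.86, 159.86, 180, 180, 180, 180].

INTERFACE

Orientations are given as [roll, pitch, yaw] about the fixed x, y, z axes, in that order (R = Rz(yaw) Ry(pitch) Rx(roll)).
In Python, from station import * gives the robot as it stands. Calls block until the motion is done:
- goto(position, orientation): joint-space move of the TCP to a pose.
- move_l(position, attitude=None, speed=150): straight line of the TCP; attitude=None keeps the orientation; speed is the mean speed in mm/s.
- move_j(angles): joint-space move.
- grip(opening, squeeze=None): finger opening in mm; squeeze is the grip in N (None keeps the last); returns when the fingers have stopped.
- wait(seconds).
- solve_ik(position, orientation): joint angles nearest the present ones, or None.
- get_obs(): the state.
- get_image(name): name is "scene" or "top" or "wrist"; returns the picture (420x560x3 uint8, red, green, blue); there is no depth.
- get_calibration(name): a dict with "fx", "fy", "cx", "cy" (pixels), "R" (3x3) and "t" (3): a world point X has camera coordinates R X + t; the wrist camera has in their place "mount" (4x4, takes a point from camera to tool coordinates, whose origin is the TCP and whose axes are the tool frame's). Camera axes: x right, y down, z forward; pixel columns grow to the right and rows downward; lengths in mm; the calibration is good to about 2 mm. A picture is of the moment at which its call begins: read the wrist's pose just before it. get_calibration takes no time and is no camera call.
A pose or a line that the arm cannot do raises Unreachable and nothing moves.
- sign_off(): hands the job in, once; it reports no verdict.
Trained networks look in the newest picture that a camera, given by its name, has taken for a name from the list of things; names that differ only in an ending like _2 or _b are one class to them, and where a whole thing is asked for, a point or a joint stands for the part that bears it (a point fixed in the world has none). Each returns a list of dicts, best first, with "score" (0 to 1); they miss things now and then, are a little off and sometimes report something else, mostly with a low value. They report only what shows in the picture. A call takes as long as a camera call. They do not tell look-alikes from the thing itself.
- spot_in(name, camera): "extent" ([centre column, centre row, width, height] in pixels, round what is visible of it).
- regions_of(name, camera): "region" (420x560 bool, what is visible of it) and "extent" ([centre column, centre row, width, height] in pixels, round what is visible of it).
The state is a dict: "t": time; "joint_pos": joint angles; "qvel": joint speeds; "effort": joint torques, N m; "tcp_pos": TCP position; "ee_rot": TCP orientation; "wrist_force": force on the tool from outside, world axes, zero at the start; "moment": the same for the moment, N m; "grip_width": finger opening in mm.
Only numpy, scipy, OpenCV 4.12 (cv2) and the standard library are available. Lean on these libraries where they do the work, as an engineer would, in place of code of your own. Each camera call takes 0.05 s, during which the arm holds its last target. There are 200 camera calls.

TASK

Take the rectangular clay lid by its knob and draw it out from under the upper board of the drying stack without knocking that board or its blocks, then lift it up over the tall things standing in between and bring it to the rectangular jar on the banding wheel. Finish holding it still, level and in line with the jar, centred over the mouth with about a centimetre of air between the lid's lowest edge (the bottom of its locating flange) and the jar's rim, so that I can check the fit all round: it must not touch the jar, so do not put it down or let go. Leave the jar and everything else where they stand.

Things in the scene. Friction and masses are not known exactly. Their poses are not given: they have to be found in the camera images.
- lid: the loose lid, biscuit-fired clay, 0.4 kg or so: a plate 170 (x) x 100 (y) x 10 mm; under it a locating flange, a rectangular frame 144 x 74 mm outside and 8 mm deep; on top in the middle an upright bar knob. Origin: middle of the flange's underside, the lid's lowest level, on which it lies at the start; z up, x along its length. The plate spans 8 to 18 mm above the origin, the knob 18 to 54 mm.
- lid_knob (a point): the point to grip in the lid's knob, 42 mm above the lid's origin (24 mm above the plate's top face, 12 mm below the knob's top), same axes as the lid. The knob is a bar 46 mm long (x), 18 mm thick (y) and 36 mm high: pinch it across its thickness (y) from above.
- stand: the drying stack, fixed: its lower board is a grey cement ware board, 320 mm (x) by 280 mm (y), top face 30 mm above the table, on which the lid lies. Origin at table level; x points in under the upper board, -x out of the open front; the lower board spans x -120 to +200 mm. The upper board's front edge is at x = +45 mm, so that 25 to 58 mm of the lid's far end lies beneath it at the start, with the knob outside.
- upper_board: the upper board of the drying stack with the two wooden blocks that carry it, fixed to the stand, same origin and axes: the board spans x 45 to 200 mm and y -140 to 140 mm, underside 80 mm and top 95 mm above the table; the blocks stand beneath its two sides, from x = 65 mm on, 232 mm apart, with the lid's end in the gap between.
- jar: the jar, an open rectangular box of the same clay, about 1 kg, loose on the banding wheel: outside 170 (x) x 100 (y) x 85 mm high, walls 8 mm, mouth 154 x 84 mm. Origin: middle of its underside; x along its length, z up.
- jar_mouth (a point): the middle of the jar's mouth at the level of the rim's top, same axes as the jar (155 mm above the table). The lid fits either way round (half a turn).
- wheel: the banding wheel, a bench turntable 224 mm across and 70 mm high: its foot is fixed, its round head turns if pushed. Origin at table level on its axis. It carries the jar.
- vase: bystander: tall clay vase, 84 mm across, 180 mm high; origin under its foot. It stands in the row between stack and wheel
- bottle_vase: bystander: clay bottle with a narrow neck, 80 mm across, 165 mm high; origin under its foot; in the same row
- tool_pot: bystander: white pot, 72 mm across, with brushes and modelling tools standing in it, 185 mm high in all; origin under its foot; in the same row
- kiln_prop: bystander: square kiln prop, 38 x 38 x 120 mm, upright at the far end of that row; origin under its foot
- small_bowl: bystander: clay bowl, 96 mm across, 40 mm high, on the upper board; origin under its foot
- beaker: bystander: clay beaker, 68 mm across, 72 mm high, on the upper board; origin under its foot
- red_bowl: bystander: red plastic bowl, 110 mm across, 50 mm high, with a wooden modelling tool leaning out of it (82 mm high, sticking out 35 mm), on the table in front of the robot; origin under its foot
Things that resemble listed ones, but are neither listed nor needed, are in the scene too. What is shaped like the jar but purple is not meant. What is shaped like the lid but blue is not meant.

How it is judged (in metres and radians):
On the way, in this order (a step that is already met when the one before it is completed fails the run):
1. the lid, gripped, has been drawn out of the open front of the stack, clear of the upper board (contact force between the fingers and lid above 1 N and x of lid in the frame of stand below -0.04 m), for 0.1 s.
2. the gripped lid has been lifted above the tops of the things standing in between (contact force between the fingers and lid above 1 N and height (world z) of lid above 0.185 m), for 0.1 s.
At the end, for the whole second after the job is handed in: lid gripped, at rest, touching no jar or board; flange underside 3 to 20 mm above the rim, centred within 6 mm, in line with the jar within 4 degrees (either way round), level within 3.4 degrees; jar within 10 mm, bystanders within 25 mm of their start (contact force between the fingers and lid above 1 N and contact force between lid and jar below 0.05 N and contact force between lid and upper_board below 0.05 N and contact force between lid and stand below 0.05 N and contact force between lid and wheel below 0.05 N and z of lid in the frame of jar_mouth between 0.003 and 0.02 m and horizontal distance between lid and jar_mouth below 0.006 m and angle between the x axis of lid and the x axis of jar, either way round below 0.07 rad and angle between lid's own z axis and vertical below 0.06 rad and linear speed of lid below 0.01 m/s and angular speed of lid below 0.1 rad/s and distance of jar from where it was at the start of the episode below 0.01 m and angle between jar's own z axis and vertical below 0.03 rad and distance of each of vase, bottle_vase, tool_pot, kiln_prop, small_bowl, beaker, red_bowl from where it was at the start of the episode below 0.025 m); the arm keeps its last pose, push and grip.
It fails at once if the lid knocks the upper board or its blocks (more than 2 N) (contact force between lid and upper_board above 2 N).
It fails at once if the lid touches the jar (more than 1 N) (contact force between lid and jar above 1 N).
It fails at once if the jar is shifted more than 10 mm (distance of jar from where it was at the start of the episode above 0.01 m).
It fails at once if a bystander is shifted more than 25 mm or knocked over (distance of any of vase, bottle_vase, tool_pot, kiln_prop, small_bowl, beaker, red_bowl from where it was at the start of the episode above 0.025 m or angle between any of vase, bottle_vase, tool_pot, kiln_prop, small_bowl, beaker, red_bowl's own z axis and vertical above 0.5 rad).
It also fails if it takes over 56 s, if anything falls off the work surface, if the arm or the gripper's body presses on something with over 40 N, if the wrist force passes 120 N, or if a joint passes its speed limit or range.

## Working session

There is one attempt and no reset: what is moved stays moved. The work goes in short steps, each a Python script; the robot and the scene stay as the last script left them, time stands still between calls to the robot, and variables do not carry over. Pictures are saved under pics/ and viewed, about 8 in all and at most 12, crops included, and the job is handed in when it is done.

```bash
ls; mkdir -p pics
python3 - <<'E'
from station import *
import cv2,numpy as np
for n in("scene","top","wrist"):
    im=get_image(n); cv2.imwrite(f"pics/{n}0.png",im[:,:,::-1])
    c=get_calibration(n); print(n,{k:np.round(np.array(v),3).tolist() for k,v in c.items()})
    for o in("lid","jar","stand","upper_board","wheel","vase","kiln_prop","tool_pot","bottle_vase"):
        print(o,[(np.round(d["extent"]).tolist(),round(d["score"],2)) for d in spot_in(o,n)])
o=get_obs();print(o["t"],o["tcp_pos"],o["ee_rot"]); 
import station;print(getattr(station,"grasp_offset",None))
i=np.hstack([cv2.imread("pics/scene0.png"),cv2.imread("pics/top0.png")])
E
```

```text
pics
scene {'fx': 383.76, 'fy': 383.76, 'cx': 283.835, 'cy': 204.45, 'R': [[-0.861, 0.508, -0.002], [0.304, 0.512, -0.804], [-0.408, -0.693, -0.595]], 't': [433.575, -50.961, 1436.628]}
lid [([434.0, 278.0, 62.0, 32.0], 0.76), ([337.0, 296.0, 56.0, 41.0], 0.61)]
jar [([301.0, 157.0, 40.0, 43.0], 0.85), ([242.0, 161.0, 54.0, 50.0], 0.68)]
stand [([320.0, 320.0, 162.0, 124.0], 0.68)]
upper_board [([288.0, 315.0, 109.0, 125.0], 0.76)]
wheel [([248.0, 181.0, 62.0, 37.0], 0.65)]
vase [([239.0, 227.0, 29.0, 63.0], 0.69), ([339.0, 294.0, 55.0, 41.0], 0.29)]
kiln_prop [([209.0, 242.0, 23.0, 41.0], 0.82), ([337.0, 297.0, 55.0, 39.0], 0.16)]
tool_pot [([265.0, 217.0, 23.0, 55.0], 0.96), ([211.0, 243.0, 21.0, 40.0], 0.53)]
bottle_vase [([295.0, 214.0, 26.0, 51.0], 0.67)]
top {'fx': 490.003, 'fy': 490.003, 'cx': 272.217, 'cy': 213.788, 'R': [[-0.022, -1.0, 0.004], [-0.998, 0.022, -0.066], [0.066, -0.006, -0.998]], 't': [-0.455, 478.57, 1492.583]}
lid [([168.0, 195.0, 34.0, 46.0], 0.82), ([146.0, 295.0, 52.0, 62.0], 0.64)]
jar [([386.0, 206.0, 65.0, 68.0], 0.71), ([391.0, 298.0, 65.0, 71.0], 0.65)]
stand [([169.0, 176.0, 107.0, 118.0], 0.69)]
upper_board [([168.0, 151.0, 104.0, 65.0], 0.9), ([168.0, 197.0, 40.0, 52.0], 0.62)]
wheel [([375.0, 211.0, 74.0, 76.0], 0.85)]
vase [([272.0, 155.0, 26.0, 33.0], 0.93)]
kiln_prop [([278.0, 127.0, 18.0, 26.0], 0.66), ([170.0, 197.0, 38.0, 49.0], 0.34)]
tool_pot [([275.0, 183.0, 27.0, 25.0], 0.69)]
bottle_vase [([271.0, 217.0, 25.0, 28.0], 0.97)]
wrist {'fx': 361.817, 'fy': 361.817, 'cx': 279.769, 'cy': 207.441, 'mount': [[1.0, 0.0, -0.0, -0.21], [-0.0, 0.948, 0.319, -81.997], [0.0, -0.319, 0.948, -141.607], [0.0, 0.0, 0.0, 1.0]]}
lid []
jar [([70.0, 115.0, 135.0, 226.0], 0.66)]
stand []
upper_board []
wheel []
vase []
kiln_prop []
tool_pot []
bottle_vase []
1.5 [ 254.18322421 -570.9707296   231.28281556] [ 1.79998713e+02  3.52298896e-03 -6.60029160e+01]
18.700000000000003
```

View pics/top0.png

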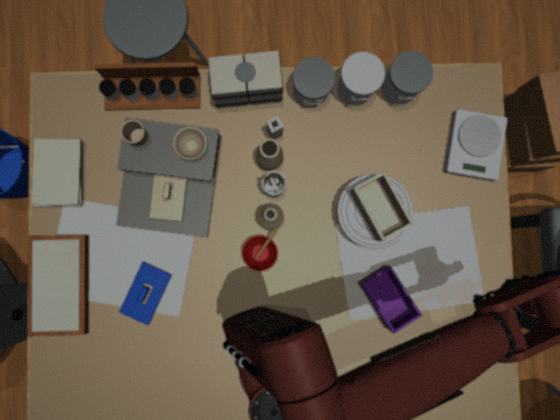

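View pics/scene0.png

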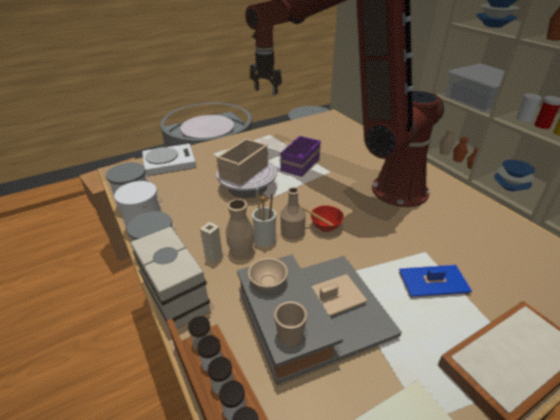

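The top view shows the clay lid at about (168,197) under the board's front edge, the jar on the wheel at (383,207), and the vase, pot and bottle row at column 270. The blue and purple items are the look-alikes. Next I'll take closer wrist views.

```bash
cat > h.py <<'E'
from station import *
import cv2, numpy as np
from scipy.spatial.transform import Rotation as Ro
def cam(n):
    """K, camera-to-world R, camera centre"""
    c=get_calibration(n); K=np.array([[c["fx"],0,c["cx"]],[0,c["fy"],c["cy"]],[0,0,1]])
    if n=="wrist":
        o=get_obs(); R=Ro.from_euler("xyz",o["ee_rot"],degrees=True).as_matrix(); m=np.array(c["mount"])
        return K,R@m[:3,:3],R@m[:3,3]+np.array(o["tcp_pos"])
    R=np.array(c["R"]); return K,R.T,-R.T@np.array(c["t"])
def back(C,uv,z):
    K,R,p=C; uv=np.atleast_2d(np.array(uv,float))
    d=(R@np.linalg.inv(K)@np.c_[uv,np.ones(len(uv))].T).T
    return p+d*((z-p[2])/d[:,2])[:,None]
def proj(C,X):
    K,R,p=C; q=(K@R.T@(np.atleast_2d(X)-p).T).T; return q[:,:2]/q[:,2:]
E
python3 - <<'E'
from h import *
C=cam("top"); get_image("top")
for n,z in(("lid",48),("lid_knob",84),("jar",155),("stand",30),("upper_board",95),("wheel",70),("vase",180),("bottle_vase",165),("tool_pot",120),("kiln_prop",120)):
    for d in regions_of(n,"top")[:2]:
        m=d["region"].astype(np.uint8); c=max(cv2.findContours(m,0,2)[0],key=cv2.contourArea)
        w=back(C,c[:,0],z)[:,:2].astype(np.float32); r=cv2.minAreaRect(w)
        print(n,round(d["score"],2),np.round(r[0]),np.round(r[1]),round(r[2],1),"area",m.sum())
E
```

```text
lid 0.82 [533. 302.] [103. 134.] 85.1 area 1470
lid 0.71 [249. 372.] [ 99. 169.] 64.1 area 1837
lid_knob 0.83 [253. 363.] [ 97. 165.] 65.2 area 1875
lid_knob 0.58 [529. 296.] [100. 134.] 83.4 area 1466
jar 0.95 [ 229. -330.] [176. 105.] 30.6 area 2368
jar 0.88 [ 483. -314.] [171. 120.] 26.6 area 2512
stand 0.72 [600. 312.] [304. 336.] 81.8 area 7408
upper_board 0.84 [670. 288.] [285. 154.] 81.6 area 3452
upper_board 0.67 [ 487. -329.] [177. 121.] 27.1 area 2441
wheel 0.83 [ 466. -293.] [225. 170.] 28.6 area 2106
vase 0.73 [633.  -5.] [75. 79.] 44.1 area 626
bottle_vase 0.74 [463.  -5.] [69. 72.] 88.7 area 590
tool_pot 0.78 [559. -16.] [66. 72.] 88.8 area 491
kiln_prop 0.87 [724. -24.] [46. 65.] 88.8 area 299
kiln_prop 0.23 [ 486. -324.] [173. 118.] 27.0 area 2407
```

Run:
```python
from h import *
def look(tag,names):
    C=cam("wrist"); im=get_image("wrist"); cv2.imwrite(f"pics/{tag}.png",im[:,:,::-1])
    np.savez(f"{tag}.npz",K=C[0],R=C[1],p=C[2])
    for n,z in names:
        for i,d in enumerate(regions_of(n,"wrist")[:2]):
            np.save(f"{tag}_{n}{i}.npy",d["region"])
            c=max(cv2.findContours(d["region"].astype(np.uint8),0,2)[0],key=cv2.contourArea)
            r=cv2.minAreaRect(back(C,c[:,0],z)[:,:2].astype(np.float32))
            print(tag,n,round(d["score"],2),np.round(r[0],1),np.round(r[1],1),round(r[2],1))
goto([500,-320,330],[180,0,-63]); wait(.3); look("jarw",[("jar",155)])
goto([530,302,300],[180,0,83]); wait(.3); look("lidw",[("lid",48),("lid_knob",84),("upper_board",95),("stand",30)])
print(get_obs()["t"])
cv2.imwrite("pics/both.png",cv2.resize(np.vstack([cv2.imread("pics/jarw.png"),cv2.imread("pics/lidw.png")]),None,fx=.7,fy=.7))
```

```text
jarw jar 0.96 [ 487.  -319.4] [170.3 100.1] 26.9
lidw lid 0.81 [539.7 305.9] [100.1 146.7] 83.5
lidw lid_knob 0.92 [530.7 306.3] [ 91.2 129.4] 83.0
lidw stand 0.75 [620.3 305. ] [332.7 377.3] 81.4
6.5917
```

View pics/both.png

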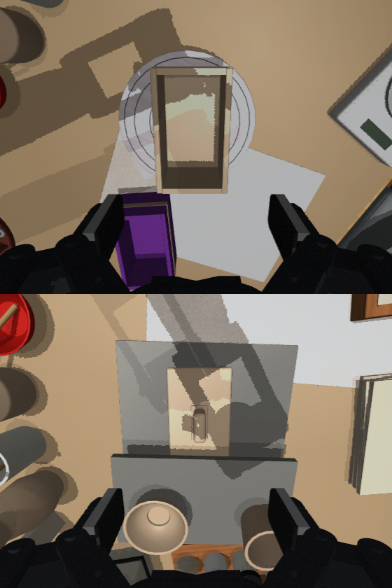

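The jar's rim fits at (487,-319), yaw 26.9°. The lid's front edge and width put it at about (551,305), yaw −6.5°. I'll overlay both models on the pictures to check.

Run:
```python
from h import *
def rect(x,y,a,L,W,z):
    R=Ro.from_euler("z",a,degrees=True).as_matrix()
    return np.array([x,y,0])+(R@np.array([[L/2,W/2,z],[-L/2,W/2,z],[-L/2,-W/2,z],[L/2,-W/2,z]]).T).T
def draw(tag,rs,box,S=4):
    f=np.load(tag+".npz"); C=(f["K"],f["R"],f["p"]); x0,y0,x1,y1=box
    im=cv2.resize(cv2.imread(f"pics/{tag}.png")[y0:y1,x0:x1],None,fx=S,fy=S)
    for r,c in rs: cv2.polylines(im,[np.int32(np.round((proj(C,r)+.5-[x0,y0])*S))],True,c,1)
    return im
a=draw("jarw",[(rect(487,-319.4,26.9,170,100,155),(0,0,255)),(rect(487,-319.4,26.9,154,84,155),(0,255,0))],(205,85,345,285),3)
b=draw("lidw",[(rect(551.3,304.6,-6.5,170,100,48),(0,0,255)),(rect(551.3,304.6,-6.5,46,18,84),(0,255,0))],(220,95,350,245),4)
cv2.imwrite("pics/ov.png",np.hstack([b[:600],cv2.copyMakeBorder(a,0,0,0,0,0)[:600,:280]]))
cv2.imwrite("pics/ovl.png",b[:600]);cv2.imwrite("pics/ovj.png",a)
```

```text
(no output)
```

View pics/ovl.png

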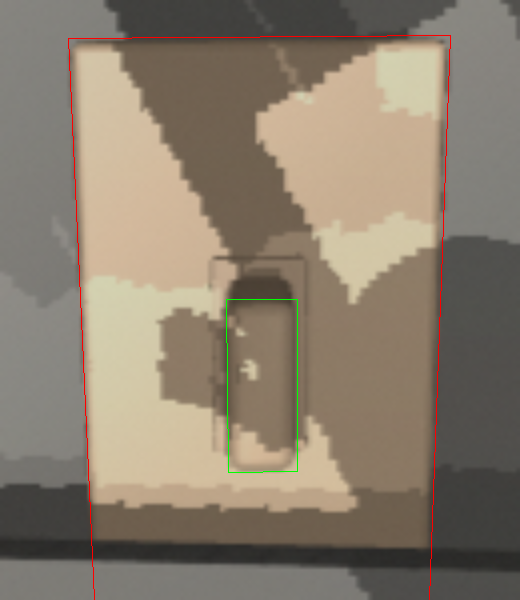

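View pics/ovj.png

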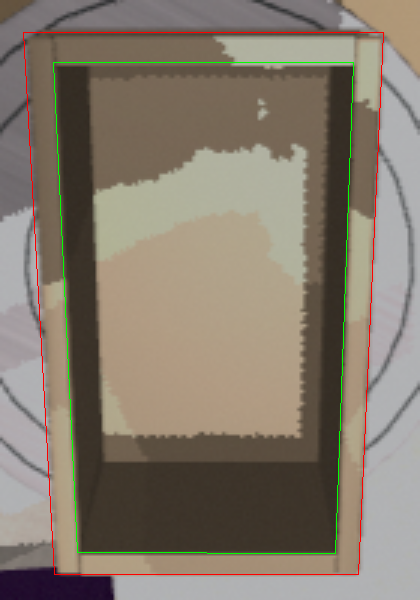

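Run:
```python
from h import *
def st(s): o=get_obs(); print(s,round(o["t"],2),np.round(o["tcp_pos"],1),np.round(o["wrist_force"],1),np.round(o["moment"],2),round(o["grip_width"],1))
grip(60,60)
goto([551.3,304.6,150],[180,0,83.5]); move_l([551.3,304.6,54],speed=60); st("down")
grip(0,60); wait(.2); st("grip")
move_l([551.3,304.6,60],speed=30); wait(.2); st("up")
C=cam("wrist"); cv2.imwrite("pics/held.png",get_image("wrist")[:,:,::-1])
```

```text
down 9.38 [551.7 304.8  54.6] [ 0.1 -1.7 -0.2] [0.04 0.03 0.  ] 59.9
grip 10.03 [551.5 304.4  54.3] [-0.1 -2.6  3.3] [-0.25  0.06 -0.01] 17.1
up 10.58 [550.8 304.5  59.4] [-0.4 -0.1 -5.2] [-0.03 -0.06  0.03] 17.0
```

View pics/held.png

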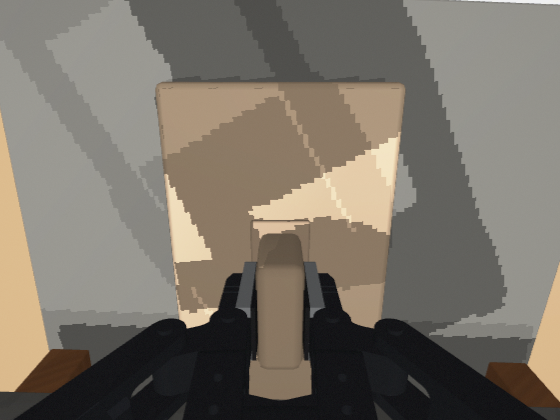

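The lid is held level and carries about 5 N, with its front edge square at row 85. Next I draw it out, lift it and carry it over.

Run:
```python
from h import *
def st(s): o=get_obs(); print(s,round(o["t"],2),np.round(o["tcp_pos"],1),np.round(o["ee_rot"],1),np.round(o["wrist_force"],1),np.round(o["moment"],2),round(o["grip_width"],1),np.round(o["joint_pos"],0))
x,y=551.3-71.2,304.6+10.5
move_l([x,y,60],speed=60); wait(.3); st("out")
move_l([x,y,290],speed=100); wait(.2); st("up")
q=solve_ik([487,-319.4,290],[180,0,-63.1]); print(q)
goto([580,0,300],[180,0,10]); st("mid")
goto([487,-319.4,290],[180,0,-63.1]); wait(.5); st("over")
C=cam("wrist"); cv2.imwrite("pics/over.png",get_image("wrist")[:,:,::-1])
for n in("top","scene"): cv2.imwrite(f"pics/{n}1.png",get_image(n)[:,:,::-1])
```

```text
out 12.28 [480.3 315.   60. ] [-180.    -0.    83.5] [ 0.4 -0.  -4.8] [ 0.   -0.02 -0.  ] 16.7 [ 26.  18. 106.   0.  56. -57.]
up 14.93 [480.  315.1 289.8] [-180.     0.    83.5] [-0.4  0.5 -4.3] [ 0.01  0.   -0.01] 17.1 [ 26.   4.  96.   0.  80. -57.]
[-4.01621984e+01  4.83483006e+00  9.46840405e+01 -2.54444375e-14
  8.04811294e+01  2.29378016e+01]
mid 16.18 [579.9   1.1 299.9] [-179.9    0.    10.1] [-0.1 -0.2 -4.1] [ 0.05 -0.01  0.  ] 17.3 [ -7.   4.  94.   0.  82. -17.]
over 17.94 [ 487.1 -319.2  290. ] [180.   -0.  -63.1] [ 0.  -0.9 -4.2] [0.01 0.   0.02] 16.7 [-40.   5.  95.  -0.  80.  23.]
```

View pics/over.png

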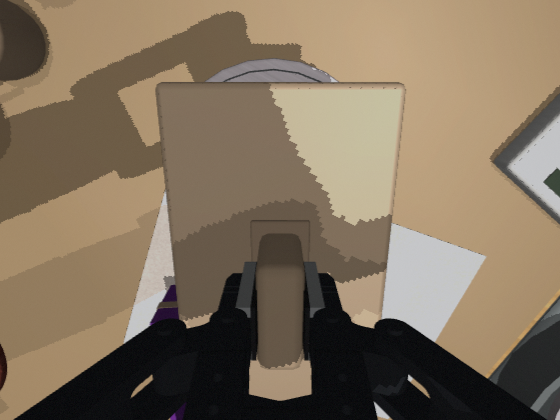

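Run:
```python
from h import *
C=cam("wrist"); o=get_obs(); T=Ro.from_euler("xyz",o["ee_rot"],degrees=True)
z=o["tcp_pos"][2]-6.3
im=cv2.imread("pics/over.png"); get_image("wrist")
for d in regions_of("lid","wrist")[:1]:
    m=d["region"]; ys,xs=np.where(m); print(d["score"],d["extent"])
    P=[]
    for r in (100,150,200,240):
        c=np.where(m[r])[0]; P+=[[c[0],r],[c[-1]+1,r]]
    for col in (180,230,280,330,380): P.append([col,np.where(m[:,col])[0][0]])
    w=back(C,P,z)-o["tcp_pos"]; t=T.inv().apply(w)
    print(np.round(t[:,:2],1).tolist())
```

```text
0.57 [280.3, 241.1, 250.6, 318.2]
[[-48.8, -76.7], [48.5, -76.7], [-48.9, -57.1], [49.0, -57.1], [-48.5, -35.6], [48.7, -35.6], [-48.6, -17.0], [48.8, -17.0], [-38.8, -83.4], [-19.5, -83.8], [-0.2, -83.4], [19.2, -83.4], [38.5, -83.4]]
```

Run:
```python
from h import *
def st(s): o=get_obs(); print(s,round(o["t"],2),np.round(o["tcp_pos"],1),np.round(o["ee_rot"],1),np.round(o["wrist_force"],1),np.round(o["moment"],2),round(o["grip_width"],1))
move_l([487,-319.4,215],speed=80); move_l([487,-319.4,191],speed=25); wait(.6); st("end")
cv2.imwrite("pics/end_s.png",get_image("scene")[:,:,::-1]); cv2.imwrite("pics/end_t.png",get_image("top")[:,:,::-1])
a=cv2.resize(cv2.imread("pics/end_s.png")[110:250,180:330],None,fx=4,fy=4,interpolation=cv2.INTER_CUBIC)
C=cam("scene"); S=4
R=Ro.from_euler("z",26.9,degrees=True).as_matrix()
def rect(L,W,z): return np.array([487,-319.4,0])+(R@np.array([[L/2,W/2,z],[-L/2,W/2,z],[-L/2,-W/2,z],[L/2,-W/2,z]]).T).T
for r,c in((rect(170,100,155),(0,0,255)),(rect(144,74,166.5),(255,0,0)),(rect(170,100,174.5),(0,255,0))):
    cv2.polylines(a,[np.int32((proj(C,r)+.5-[180,110])*S)],True,c,1)
b=cv2.imread("pics/end_t.png")[120:330,230:430]
cv2.imwrite("pics/end.png",a); 
cv2.imwrite("pics/end2.png",cv2.resize(cv2.imread("pics/end_s.png")[110:250,180:330],None,fx=4,fy=4,interpolation=cv2.INTER_CUBIC))
```

```text
end 20.98 [ 487.  -319.4  191. ] [180.    0.  -63.1] [-0.2  0.6 -4.3] [ 0.01 -0.02 -0.01] 16.9
```

View pics/end.png

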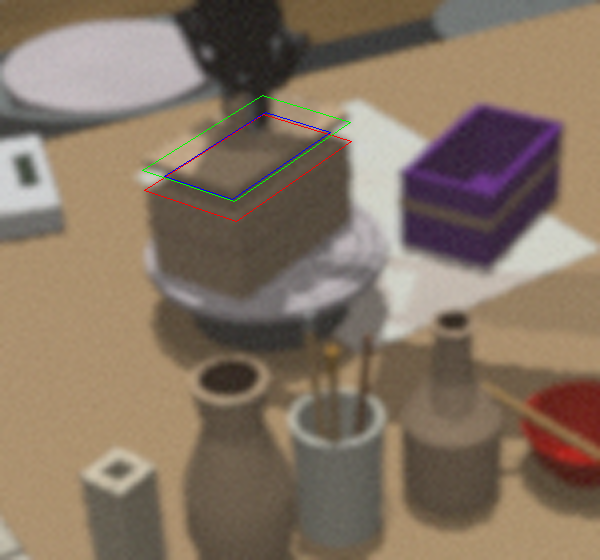

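View pics/end2.png

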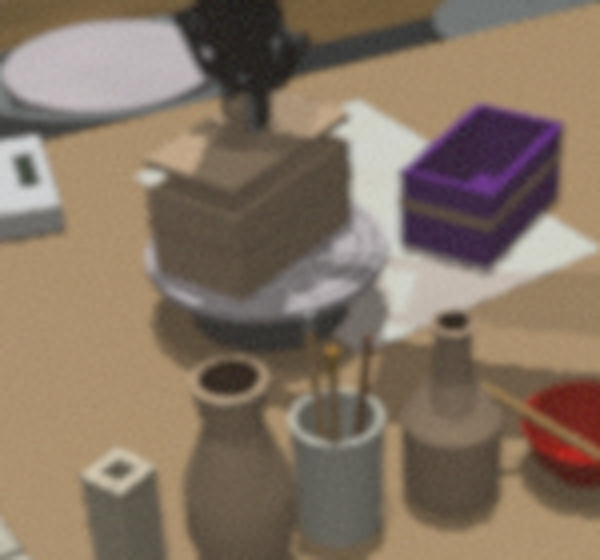

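Run:
```python
from station import *
o=get_obs();print(o["wrist_force"],o["qvel"],o["grip_width"]);sign_off()
```

```text
[ 0.57123482 -0.42823962 -5.62021252] [ 0.12749467  0.03965305 -0.00542347 -0.08077105 -0.07299393 -0.07413649] 16.975859999575768
the job is handed in; nothing more can be done
```

I gripped the lid by its knob, lifted it about 5 mm and drew it about 72 mm out of the open front. I then raised it to about 265 mm, carried it over the row and stopped it above the jar. The job was handed in at about 21 s of the 56 s allowed, with the lid still held; sign-off gives no verdict.

What the last checks showed:
- **Height:** by calculation from the tool height at the grasp, the flange underside is about 11–12 mm above the rim. No camera measured this gap directly.
- **Centring:** the lid sits within about 1 mm of the middle in the gripper, and the tool is on the measured jar centre to 0.1 mm. The camera calibration is only good to about 2 mm.
- **Alignment and level:** the tool's turn matches the jar's measured 26.9°, and the tool is level. In the wrist view before the descent, the lid's front edge was square and level.
- **Contact:** the last wrist-force readings were 4–6 N, about the lid's own weight, so nothing suggests it is touching the jar. The grip is steady at 17 mm on the knob.
- **Surroundings:** in the last scene picture the jar and the things in the row (vase, bottle, tool pot and kiln prop) look to be standing where they were. I did not look again at the bowl and beaker on the upper board.

The one disagreement was in the last scene picture. My drawn outlines sat about a pixel (roughly 3 mm) off both the jar and the lid. The shift looked the same for both, so I put it down to calibration.

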